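# Put the sharpening stones away in their box

## Robot

A 6-joint arm with a two-finger parallel gripper is mounted at the origin on a cart in front of the work surface, level with it; the furniture and walls round the work are solid. World frame = base frame: x ahead of the robot, y to its left, z up, the work surface at z = 0. Lengths are in m, angles in rad, forces in N, time in s.
With the tool pointing down it reaches from about 0.35 to 0.975 m from the base axis. Payload 4.9 kg.
Tool frame: the origin (TCP) lies on the centre line of the jaws, within the pads' length; the fingertips stand env.nose_length ahead of it and the grasp point (between the pads) lies 3 mm ahead of it (env.nose_length is the distance from the TCP to the fingertips, in m); z points along the fingers, y is the line along which they close (so a half turn about z gives the same grasp; the last joint's range is limited). The gripper opens to 85 mm and grips with 20 to 120 N. Pads are 22 mm wide; open, the fingers measure 114 mm over their backs; the gripper's body (76 mm by 85 mm) begins 54 mm behind the grasp point. The pads swing forward as they close: fully open they stand 13 mm farther back than shut.
Start: joints at [-1.391, 0.053, 1.613, -0, 1.476, -0.119], TCP at [0.184, -0.597, 0.253] pointing down, gripper open.
Joint ranges: [-3.01, 3.01], [-1.01, 2.22], [0.06, 2.58], [-1.02, 4.17], [0.09, 2.62], [-3.14, 3.14]. Speed limits (rad/s): [2.57, 2.57, 3.14, 3.14, 3.14, 3.14].

## Interface

Orientations are given as a unit quaternion [w, x, y, z].
In Python, from station import env gives the robot as it stands.
- The arm moves only by the tool send_rows, never from a script. Its argument "deltas" is a list of rows, each an object with "linear": the shift along the tool's x, y, z in units of 0.2 m (1.0 is 0.2 m), a list of three; "turn": the turn about the tool's z in units of 360 degrees (1.0 is 360 degrees). In form: [{"linear": [x, y, z], "turn": turn}, ...]. A call has exactly 5 rows; each row is the pose to reach, as a shift and turn from the pose commanded when the call began, along the tool's axes at that moment, turning the shorter way round; what a row does not reach only later rows make up. A row lasts 1/12 s, in which the tool goes at most 41.7 mm and 7.16 degrees, less where a joint would pass 70% of its speed; a pose out of reach is approached as far as the arm can. A call with a number of a shift or a turn outside -1 to 1 is refused whole. A call with a gripper value outside its range is refused whole. "jaw" is the opening, from 0 (shut) to 1 (fully open), set as the call begins (left out, the last holds). The fingers move at their own pace and stop on an object; the grip force is fixed at half the most. Time passes only in rows, so rows that repeat a pose let the fingers close, or fill a call up. It gives the time, the measured TCP pose, the force, the opening and the grip force at its end, in the units of the state.
- env.sense(): the state, without advancing time (a new reading comes with each control period).
- env.get_image(name): name is "scene" or "top" or "wrist"; returns a dict with "color" (480x640x3 uint8, red, green, blue), "fx", "fy", "cx", "cy" (pixels), "position" and "orientation" of the camera in the world; the wrist camera has in their place "tool_from_camera" (4x4, takes a point from camera to tool coordinates, whose origin is the TCP and whose axes are the flange's). Camera axes: x right, y up, looking along -z (the intrinsics and any distortion apply to the point x, -y, -z); pixel columns grow to the right and rows downward; lengths in m; the calibration is good to about 2 mm. The wrist camera is an equidistant fisheye: a pixel r from the principal point sees the ray r / f radians off the axis. A picture is of the moment at which its call begins: read the wrist's pose just before it. There is no depth.
- env.job_done(): hands the job in; it is judged then, once.
Trained networks look in a picture, given as the dict that the camera call returned (one of the last four; its "shot" number tells which), for a name from the list of things; names that differ only in an ending like _2 or _b are one class to them, and where a whole thing is asked for, a point or a joint stands for the part that bears it (a point fixed in the world has none). Each returns a list of dicts, best first, with "confidence" (0 to 1); they miss things now and then, are a little off and sometimes report something else, mostly with a low value. They report only what shows in the picture. A call takes as long as a camera call.
- env.recognise(label, picture): "box" ([left, top, width, height] in pixels, round what is visible of it).
The state is a dict: "time_s": time; "joint_positions": joint angles; "qvel": joint speeds; "joint_torque": joint torques, N m; "tcp_pos": TCP position; "tcp_rot": TCP orientation; "force": force on the tool from outside, world axes, zero at the start; "wrist_torque": the same for the moment, N m; "grip_width": finger opening in m; "gripper_force": force on a finger pad.
Only numpy, scipy, OpenCV 4.12 (cv2) and the standard library are available. Lean on these libraries where they do the work, as an engineer would, in place of code of your own. Each camera call takes 0.05 s, during which the arm holds its last target. There are 200 camera calls.

## Task

The scissors are sharp: put the pile of three sharpening stones back in its wooden box in one go, keeping the pile together. The box is snug and has a lip over the end away from the lid's hinge, so tilt the pile, tuck its low end under the lip along that wall, and swing the other end down until the stones lie flat on the floor of the box; then close the lid fully. Leave the other things where they are.

Things in the scene. Friction and masses are not known exactly. Their poses are not given: they have to be found in the camera images.
- stone_coarse: bottom stone of the pile, dark grey slab, 150 x 60 x 10 mm (x, y, z), about 0.2 kg like each of the three; origin at the centre of its underside, x along its length, z up. The stones lie on one another flush within about 2 mm, 30 mm high in all, on the rack (underside 22 mm over the worktop); grip all three at once across the 60 mm width at mid-length
- stone_medium: middle stone, red-brown, 150 x 60 x 10 mm; origin at the centre of its underside, x along its length
- stone_fine: top stone, ivory, 150 x 60 x 10 mm; origin at the centre of its underside, x along its length
- rack: pale wooden drying rack under the pile, fixed to the worktop, 136 x 74 x 22 mm; origin at the centre of its underside, x along its length. Two cross-bars 74 mm long carry the stones at x = -54 and 54 mm; between them there are only two rails, within 18 mm of the middle line and 15 mm high, so fingertips can reach below the stones' underside at mid-length
- stone_box: wooden box fixed to the worktop, outside 170 x 78 x 55 mm (x, y, z) without lid; origin at the centre of its underside (z = 0), x along its length toward the lid's hinge, z up. Clear inside 156 x 64 mm, centred (x -78..78, y -32..32 mm); walls 7 mm thick, inner floor 14 mm and wall tops 55 mm above the origin
- box_floor (a point): centre of the box's inner floor, 14 mm above the box's underside. Beside it each long wall has a thumb cut-out 70 mm long (x -35..35 mm), open from the top down to the worktop, where the fingers that hold the pile pass; the floor between the cut-outs is 46 mm wide
- lid (a joint): angle of the lid: 0 shut flat on the walls, 1.57 upright, limit 1.80; starts open. The hinge axis is parallel to the box's y, at x = 89 mm, z = 55 mm of the box. The lid is a board 172 x 78 x 8 mm with a 12 mm tab at its free edge; a friction hinge keeps it where it is left, about 1 to 1.5 N at the free edge moves it
- lid_edge (a point): middle of the lid's free edge, on its outer (upper when shut) face, 174 mm from the hinge axis; x from the free edge toward the hinge
- scissors: black-handled scissors, 206 x 84 x 11 mm, lying on the worktop; bystander, origin at the centre of its underside
- bowl: cream bowl, 134 mm across, 60 mm high; bystander, origin at the centre of its underside
- mug: white mug with handle, 80 x 115 x 102 mm; bystander, origin under its centre
- box_lip (a point): middle of the free lower edge of the lip, at x = -70 mm, z = 50 mm of the box: the lip runs across the whole end, is 5 mm thick, overhangs the inside by 8 mm (x -78..-70) and its underside is 36 mm above the inner floor. The seated pile's end lies under it
- jar: glass jar with green lid, 70 mm across, 101 mm high; bystander, origin under its centre
- utensil_pot (a point): foot of the grey utensil pot, which is fixed: 145 mm across and 137 mm high, with ladles and spatulas standing in it up to 350 mm and leaning out to 110 mm from this point; carry things round it on the robot's side

How it is judged:
By the outcome, as a careful person would: the job done as asked, in the order asked, and still so for the second after the job is handed in, with the robot touching nothing.
It also fails if it takes over 62 s, if anything falls off the work surface, if the arm or the gripper's body presses on something with over 40 N, if the wrist force passes 120 N, or if a joint passes its speed limit or range.

## Working session

There is one attempt and no reset: what is moved stays moved. The work goes in short steps, Python scripts to look and compute and a tool call to move; the robot and the scene stay as the last step left them, time stands still between calls to the robot, and variables do not carry over. Pictures are saved under pics/ and viewed, at most 10 in all, crops included, and the job is handed in when it is done.

Besides the shell and the picture viewer there is one more tool, called after "Emit:" as name(argument=value, ...) on one line, values as JSON. send_rows: Moves the arm, as the interface text tells. Its arguments: {"type":"object","properties":{"deltas":{"type":"array"},"jaw":{"type":"number"}},"required":["deltas"]}

```bash
mkdir -p pics; ls; cat > h.py <<'E'
import numpy as np, cv2
from scipy.spatial.transform import Rotation as R
from station import env
def rot(q): return R.from_quat([q[1],q[2],q[3],q[0]]).as_matrix()
def campose(p,s=None):
    if 'position' in p: return rot(p['orientation']),np.array(p['position'])
    T=np.array(p['tool_from_camera']); Rt=rot(s['tcp_rot'])
    return Rt@T[:3,:3], Rt@T[:3,3]+np.array(s['tcp_pos'])
def pix2plane(p,u,v,z,s=None):
    C,o=campose(p,s); x=(u-p['cx'])/p['fx']; y=(v-p['cy'])/p['fy']
    if 'position' in p: d=np.array([x,-y,-1.])
    else:
        r=np.hypot(x,y); k=np.sin(r)/r if r>1e-9 else 1; d=np.array([x*k,-y*k,-np.cos(r)])
    d=C@d; return o+d*(z-o[2])/d[2]
def proj(p,X,s=None):
    C,o=campose(p,s); q=C.T@(np.array(X)-o); q=np.array([q[0],-q[1],-q[2]])
    if 'position' in p: return np.array([p['cx']+p['fx']*q[0]/q[2],p['cy']+p['fy']*q[1]/q[2]])
    r=np.arctan2(np.hypot(q[0],q[1]),q[2]); h=np.hypot(q[0],q[1]); return np.array([p['cx']+p['fx']*r*q[0]/h,p['cy']+p['fy']*r*q[1]/h])
def save(p,n): cv2.imwrite(n,p['color'][:,:,::-1])
E
cat > a.py <<'E'
from h import *
print(env.nose_length, env.sense())
for n in('top','scene'):
    p=env.get_image(n); save(p,f'pics/{n}0.png'); print(n,p['fx'],p['cx'],p['cy'],p.get('position'),p.get('orientation'),p.keys())
    for l in ['stone_coarse','stone_fine','rack','stone_box','lid','scissors','bowl','mug','jar','utensil_pot']:
        print(l,[(np.round(d['box']).tolist(),round(d['confidence'],2)) for d in env.recognise(l,p)[:2]])
E
python3 a.py
```

```text
pics
0.022 {'time_s': 0.0, 'joint_positions': array([-1.39097574e+00,  5.33532849e-02,  1.61427590e+00,  3.26171821e-05,
        1.47600606e+00, -1.18975838e-01]), 'qvel': array([-0.00045744, -0.00111362, -0.00125659, -0.0004602 ,  0.00113475,
        0.00142885]), 'joint_torque': array([ 7.51889947e-04, -3.93676400e+01, -3.70179927e+01, -2.35974875e-05,
        6.94304341e-03, -1.38453140e-05]), 'tcp_pos': array([ 0.18390133, -0.59673404,  0.252076  ]), 'tcp_rot': array([-1.02131916e-03,  9.88860545e-01,  1.48841454e-01, -1.48392341e-05]), 'force': array([ 0.16729918, -0.5445246 , -0.38598442]), 'wrist_torque': array([-0.00788447, -0.00046265, -0.02225755]), 'gripper_force': 0.0, 'grip_width': 0.08520430504588418}
top 497.7302536762585 308.96447510584704 237.47232245501542 [ 0.40705973 -0.11838628  1.31093228] [ 0.71247387  0.01209405 -0.02709387 -0.70107106] dict_keys(['color', 'fx', 'fy', 'cx', 'cy', 'position', 'orientation', 'shot'])
stone_coarse []
stone_fine [([164.0, 216.0, 53.0, 61.0], 0.83)]
rack [([192.0, 232.0, 22.0, 44.0], 0.5)]
stone_box [([350.0, 175.0, 68.0, 100.0], 0.68)]
lid [([367.0, 176.0, 48.0, 34.0], 0.95), ([132.0, 170.0, 41.0, 41.0], 0.16)]
scissors [([246.0, 248.0, 64.0, 28.0], 0.59)]
bowl [([428.0, 191.0, 54.0, 55.0], 0.6)]
mug [([132.0, 172.0, 45.0, 37.0], 0.7)]
jar [([303.0, 166.0, 29.0, 38.0], 0.61)]Traceback (most recent call last):
  File "a.py", line 6, in <module>
    print(l,[(np.round(d['box']).tolist(),round(d['confidence'],2)) for d in env.recognise(l,p)[:2]])
                                                                             ~~~~~~~~~~~~~^^^^^
ValueError: it knows: bowl, box_floor, box_lip, jar, lid, lid_edge, mug, rack, scissors, stone_box, stone_coarse, stone_fine, stone_medium
```

View pics/top0.png

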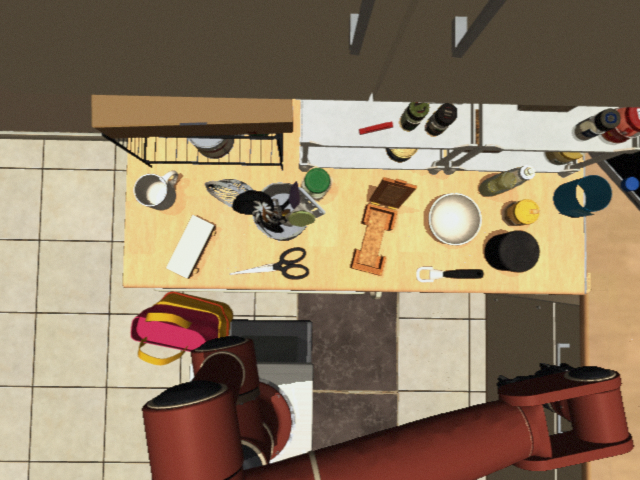

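```bash
cat > b.py <<'E'
from h import *
p=env.get_image('top'); im=p['color']
c=im[150:290,120:440]; cv2.imwrite('pics/topc.png',cv2.resize(c,None,fx=2.5,fy=2.5,interpolation=cv2.INTER_CUBIC)[:,:,::-1])
q=env.get_image('scene'); save(q,'pics/scene1.png')
hsv=cv2.cvtColor(im,cv2.COLOR_RGB2HSV)
m=((hsv[...,1]<70)&(hsv[...,2]>170)).astype(np.uint8); mm=np.zeros_like(m); mm[212:282,160:220]=m[212:282,160:220]
cs=max(cv2.findContours(mm,0,1)[0],key=cv2.contourArea); 
P=np.array([pix2plane(p,u,v,0.052)[:2] for u,v in cs[:,0].astype(float)])
r=cv2.minAreaRect((P*1000).astype(np.float32)); print('stone',r,cv2.contourArea(cs)); print(cv2.boxPoints(r))
for n,u,v,z in [('pot',280,212,0),('jar',317,180,.101),('bowl',455,218,.06),('mug',152,190,.1),('box l',372,238,.055),('scis',272,266,0.005),('counter bl',124,287,0),('rack far',125,165,0)]:
    print(n,pix2plane(p,u,v,z).round(3))
for l in ['stone_fine','stone_box','lid','box_lip','lid_edge','box_floor']:
    for P_ in(p,q): print(l,[(np.round(d['box']).tolist(),round(d['confidence'],2)) for d in env.recognise(l,P_)[:2]])
print(q['position'],q['orientation'],q['fx'])
E
python3 b.py
```

```text
stone ((450.6504821777344, 156.67953491210938), (59.93223190307617, 150.5347137451172), 64.99058532714844) 1375.5
[[369.7716  161.34366]
 [506.19196  97.70252]
 [531.52936 152.01541]
 [395.109   215.65656]]
pot [ 0.546 -0.068  0.   ]
jar [ 0.616 -0.161  0.101]
bowl [ 0.532 -0.514  0.06 ]
mug [0.584 0.24  0.1  ]
box l [ 0.478 -0.304  0.055]
scis [ 0.403 -0.05   0.005]
counter bl [0.343 0.334 0.   ]
rack far [0.663 0.343 0.   ]
stone_fine [([167.0, 216.0, 45.0, 61.0], 0.71)]
stone_fine [([187.0, 211.0, 65.0, 20.0], 0.63)]
stone_box [([350.0, 176.0, 66.0, 98.0], 0.74)]
stone_box [([326.0, 220.0, 95.0, 127.0], 0.96)]
lid [([368.0, 176.0, 52.0, 34.0], 0.74)]
lid [([406.0, 218.0, 18.0, 56.0], 0.91)]
box_lip [([169.0, 214.0, 45.0, 63.0], 0.67), ([350.0, 177.0, 66.0, 99.0], 0.62)]
box_lip [([330.0, 222.0, 93.0, 125.0], 0.58)]
lid_edge [([368.0, 175.0, 49.0, 34.0], 0.55)]
lid_edge [([404.0, 218.0, 19.0, 62.0], 0.7), ([330.0, 219.0, 92.0, 127.0], 0.29)]
box_floor [([351.0, 180.0, 66.0, 94.0], 0.64)]
box_floor [([330.0, 219.0, 94.0, 126.0], 0.93), ([347.0, 217.0, 36.0, 55.0], 0.68)]
[-0.13017889 -0.74539077  0.63247584] [ 0.80520956  0.44962433 -0.19168154 -0.33575841] 500.48128371146845
```

View pics/topc.png

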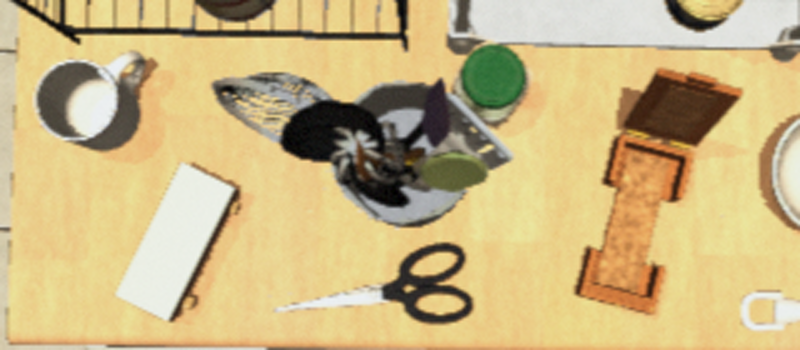

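View pics/scene1.png

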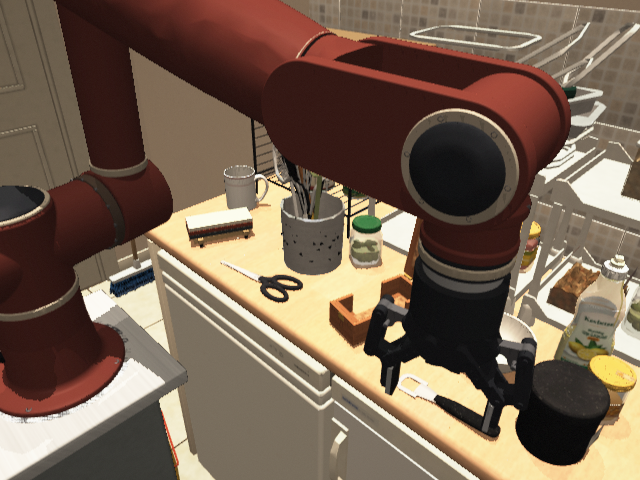

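```bash
cat > go.py <<'E'
import sys
from h import *
s=env.sense(); M=rot(s['tcp_rot']); p=np.array(s['tcp_pos'])
hd=np.degrees(np.arctan2(M[1,0],M[0,0])); print('t',round(s['time_s'],2),'pos',p.round(4),'hd',hd.round(2),'tilt z',M[:,2].round(3),'F',np.round(s['force'],1),'w',round(s['grip_width'],4),'g',round(s['gripper_force'],1),'j',np.round(s['joint_positions'],2))
for a in sys.argv[1:]:
    x,y,z,h=map(float,a.split(','))
    d=M.T@(np.array([x,y,z])-p)/0.2; print(a,'->',d.round(3).tolist(),'turn',round(-(h-hd)/360,4)); 
    t=np.radians(h); M=np.array([[np.cos(t),np.sin(t),0],[np.sin(t),-np.cos(t),0],[0,0,-1.]]); p=np.array([x,y,z]); hd=h
E
python3 go.py 0.39,-0.30,0.36,-13 0.38,-.07,.38,-25.0 .451,.157,.20,-25.0
```

```text
t 1.2 pos [ 0.184  -0.5973  0.2533] hd 17.12 tilt z [ 0. -0. -1.] F [ 0.6  0.9 -0. ] w 0.085 g 0.0 j [-1.39  0.05  1.61  0.    1.48 -0.12]
0.39,-0.30,0.36,-13 -> [1.422, -1.117, -0.533] turn 0.0837
0.38,-.07,.38,-25.0 -> [-0.307, -1.109, -0.1] turn 0.0333
.451,.157,.20,-25.0 -> [-0.158, -1.179, 0.9] turn -0.0
```

Emit:
send_rows(deltas=[{"linear":[0.14,-0.11,-0.06],"turn":0},{"linear":[0.28,-0.22,-0.12],"turn":0},{"linear":[0.43,-0.34,-0.18],"turn":0},{"linear":[0.58,-0.46,-0.22],"turn":0},{"linear":[0.71,-0.56,-0.27],"turn":0}])

```text
time_s: 1.62
tcp_pos: [0.2876, -0.4465, 0.3078]
tcp_rot: [-0.0, 0.989, 0.149, 0.0]
force: [0.5, -0.6, -0.0]
grip_width: 0.0854
gripper_force: 0.0
```

Emit:
send_rows(deltas=[{"linear":[0.14,-0.11,-0.06],"turn":0.016},{"linear":[0.28,-0.22,-0.12],"turn":0.033},{"linear":[0.43,-0.34,-0.18],"turn":0.05},{"linear":[0.58,-0.46,-0.22],"turn":0.067},{"linear":[0.71,-0.56,-0.27],"turn":0.083}])

```text
time_s: 2.03
tcp_pos: [0.3903, -0.2975, 0.362]
tcp_rot: [0.0, 0.994, -0.113, 0.0]
force: [1.2, -0.3, 0.3]
grip_width: 0.0856
gripper_force: 0.0
```

Emit:
send_rows(deltas=[{"linear":[0,0,0],"turn":0},{"linear":[0,0,0],"turn":0},{"linear":[0,0,0],"turn":0},{"linear":[0,0,0],"turn":0},{"linear":[0,0,0],"turn":0}])

```text
time_s: 2.45
tcp_pos: [0.3887, -0.3004, 0.3605]
tcp_rot: [-0.0, 0.994, -0.112, -0.001]
force: [0.1, -0.4, -0.6]
grip_width: 0.0853
gripper_force: 0.0
```

```bash
python3 - <<'E'
from h import *
import pickle
s=env.sense(); p=env.get_image('wrist'); pickle.dump((s,p),open('w1.pkl','wb'))
print(p['fx'],p['cx'],p['cy'],np.array(p['tool_from_camera']).round(3).tolist(), np.round(s['tcp_pos'],4), proj(p,[.478,-.304,.055],s))
print([(np.round(d['box']).tolist(),round(d['confidence'],2)) for l in('stone_box','lid') for d in env.recognise(l,p)[:2]])
im=p['color']; save(p,'pics/w1.png')
E
```

```text
371.64829954431775 320.7064587435832 239.5724639797174 [[-0.001, 0.963, 0.268, 0.068], [1.0, 0.0, 0.0, -0.001], [0.0, 0.268, -0.963, -0.12], [0.0, 0.0, 0.0, 1.0]] [ 0.3887 -0.3004  0.3605] [307.08393609 120.74758788]
[([268.0, 0.0, 89.0, 50.0], 0.55)]
```

View pics/w1.png

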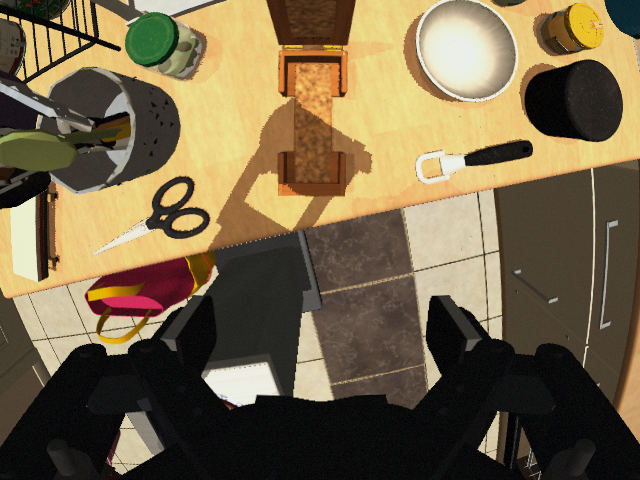

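```bash
python3 - <<'E'
import cv2
im=cv2.imread('pics/w1.png'); c=cv2.resize(im[0:206,260:370],None,fx=3.8,fy=2.9,interpolation=cv2.INTER_CUBIC)
c=cv2.resize(im[0:206,255:375],None,fx=6,fy=2.9,interpolation=cv2.INTER_CUBIC); cv2.imwrite('pics/w1c.png',c)
E
```

```text
(no output)
```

View pics/w1c.png

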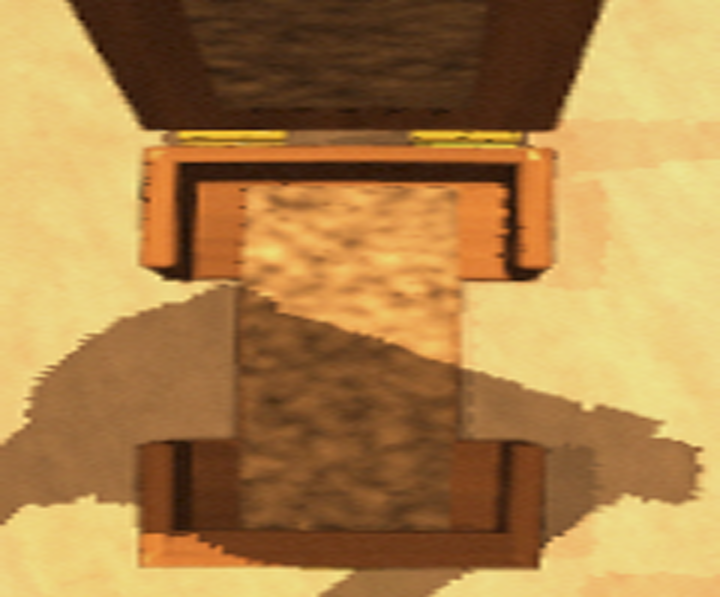

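```bash
cat > fit.py <<'E'
from h import *
import pickle
from scipy.optimize import least_squares
s,p=pickle.load(open('w1.pkl','rb'))
B=np.array([[85,39,55],[85,-39,55],[-85,39,55],[-85,-39,55],[35,39,55],[-35,39,55],[-35,-39,55],[35,-39,55],[-70,32,50],[-70,-32,50]])/1000
U=np.array([[278.8,51.4],[347.2,51.4],[278.2,195.9],[345,195.5],[278.8,92.4],[278,152.8],[345.7,152.8],[347.2,91.4],[284.2,183.4],[338.7,183.4]])
W=lambda a,b:np.c_[a[0]+np.cos(a[2])*b[:,0]-np.sin(a[2])*b[:,1],a[1]+np.sin(a[2])*b[:,0]+np.cos(a[2])*b[:,1],b[:,2]]
f=lambda a:np.array([proj(p,X,s) for X in W(a,B)])
r=least_squares(lambda a:(f(a)-U).ravel(),[.478,-.304,-.2]); print(r.x,np.degrees(r.x[2]));print((f(r.x)-U).round(1).tolist())
q=env.get_image('top')
for th in (1.4,1.5,1.57,1.7,1.8):
    L=np.array([[89-174*np.cos(th)+k*np.sin(th),y,55+174*np.sin(th)+k*np.cos(th)] for k in(0,8) for y in(39,-39)])/1000
    print(th,[proj(q,X).round(0).tolist() for X in W(r.x,L)])
print('near corners top', [proj(q,X).round(1).tolist() for X in W(r.x,B[2:4])],'meas 350.8,268.8 382.8,276')
np.save('box.npy',r.x)
E
python3 fit.py; python3 go.py 0.38,-.07,.38,-25.0 .451,.157,.20,-25.0
```

```text
[ 0.47486639 -0.30910471 -0.23478595] -13.452243912296172
[[-0.4, -1.2], [0.2, -1.0], [-0.2, 0.1], [0.3, 1.1], [-0.9, -0.1], [-0.3, 0.2], [0.5, 0.6], [-0.1, 1.2], [0.1, -0.7], [0.6, -0.3]]
1.4 [[375.0, 205.0], [409.0, 214.0], [376.0, 201.0], [410.0, 210.0]]
1.5 [[377.0, 197.0], [411.0, 206.0], [378.0, 194.0], [412.0, 202.0]]
1.57 [[378.0, 192.0], [413.0, 201.0], [379.0, 188.0], [414.0, 197.0]]
1.7 [[381.0, 182.0], [415.0, 191.0], [382.0, 179.0], [416.0, 187.0]]
1.8 [[382.0, 175.0], [417.0, 184.0], [383.0, 172.0], [417.0, 180.0]]
near corners top [[350.8, 268.1], [380.7, 275.8]] meas 350.8,268.8 382.8,276
t 2.65 pos [ 0.389  -0.3002  0.3609] hd -12.83 tilt z [-0.  0. -1.] F [-0.7 -0.3  0.3] w 0.0852 g 0.0 j [-0.81 -0.31  1.77 -0.    1.69  0.99]
0.38,-.07,.38,-25.0 -> [-0.3, -1.112, -0.095] turn 0.0338
.451,.157,.20,-25.0 -> [-0.158, -1.179, 0.9] turn -0.0
```

Emit:
send_rows(deltas=[{"linear":[-0.03,-0.11,-0.02],"turn":0.007},{"linear":[-0.07,-0.25,-0.05],"turn":0.014},{"linear":[-0.12,-0.42,-0.07],"turn":0.021},{"linear":[-0.17,-0.62,-0.1],"turn":0.028},{"linear":[-0.22,-0.8,-0.1],"turn":0.034}])

```text
time_s: 3.07
tcp_pos: [0.3816, -0.1328, 0.3825]
tcp_rot: [0.0, 0.976, -0.218, 0.001]
force: [1.4, -0.4, 1.0]
grip_width: 0.0854
gripper_force: 0.0
```

Emit:
send_rows(deltas=[{"linear":[-0.04,-0.18,0.0],"turn":0},{"linear":[-0.08,-0.36,0.04],"turn":0},{"linear":[-0.12,-0.54,0.12],"turn":0},{"linear":[-0.16,-0.72,0.24],"turn":0},{"linear":[-0.19,-0.9,0.4],"turn":0}])

```text
time_s: 3.48
tcp_pos: [0.4224, 0.0404, 0.3085]
tcp_rot: [-0.0, 0.976, -0.216, 0.002]
force: [0.8, -0.7, -0.3]
grip_width: 0.0856
gripper_force: 0.0
```

```bash
python3 go.py .42,.171,.22,-25.0
```

```text
t 3.48 pos [0.4224 0.0404 0.3085] hd -24.98 tilt z [ 0.005 -0.    -1.   ] F [ 0.8 -0.7 -0.3] w 0.0856 g 0.0 j [-0.08 -0.49  1.98  0.    1.64  1.93]
.42,.171,.22,-25.0 -> [-0.288, -0.586, 0.442] turn 0.0001
```

Emit:
send_rows(deltas=[{"linear":[-0.07,-0.15,0.1],"turn":0},{"linear":[-0.14,-0.3,0.2],"turn":0},{"linear":[-0.22,-0.45,0.32],"turn":0},{"linear":[-0.29,-0.59,0.44],"turn":0},{"linear":[-0.29,-0.59,0.44],"turn":0}])

```text
time_s: 3.9
tcp_pos: [0.4155, 0.1733, 0.2135]
tcp_rot: [0.001, 0.977, -0.214, -0.005]
force: [-0.4, -1.2, -0.8]
grip_width: 0.0855
gripper_force: 0.0
```

Emit:
send_rows(deltas=[{"linear":[0,0,0],"turn":0},{"linear":[0,0,0],"turn":0},{"linear":[0,0,0],"turn":0},{"linear":[0,0,0],"turn":0},{"linear":[0,0,0],"turn":0}])

```text
time_s: 4.32
tcp_pos: [0.4198, 0.1693, 0.2206]
tcp_rot: [-0.0, 0.976, -0.217, 0.001]
force: [0.1, 0.1, -0.3]
grip_width: 0.0852
gripper_force: 0.0
```

```bash
python3 - <<'E'
from h import *
s=env.sense(); p=env.get_image('wrist'); save(p,'pics/w2.png')
im=p['color']; hsv=cv2.cvtColor(im,cv2.COLOR_RGB2HSV)
d=[x['box'] for x in env.recognise('stone_fine',p)[:1]]; print(d)
m=((hsv[...,1]<75)&(hsv[...,2]>140)).astype(np.uint8); l,t,w,h=map(int,d[0]); mm=np.zeros_like(m); sl=np.s_[max(0,t-8):t+h+8,max(0,l-8):l+w+8]; mm[sl]=m[sl]
c=max(cv2.findContours(mm,0,1)[0],key=cv2.contourArea)
P=np.array([pix2plane(p,u,v,0.052,s)[:2] for u,v in c[:,0].astype(float)])
r=cv2.minAreaRect((P*1000).astype(np.float32)); print(r,cv2.boxPoints(r))
E
python3 go.py .451,.157,.04,-25
```

```text
[[278.5, 86.8, 78.0, 188.4]]
((401.04742431640625, 178.80130004882812), (55.17790603637695, 43.60660171508789), 66.30389404296875) [[369.99475 162.30081]
 [409.92487 144.77594]
 [432.1001  195.30179]
 [392.16998 212.82666]]
t 4.42 pos [0.4195 0.1695 0.2201] hd -25.09 tilt z [ 0.001  0.    -1.   ] F [ 0.2 -0.   0.1] w 0.0857 g 0.0 j [ 0.22 -0.36  2.04  0.    1.46  2.23]
.451,.157,.04,-25 -> [0.168, -0.009, 0.901] turn -0.0002
```

View pics/w2.png

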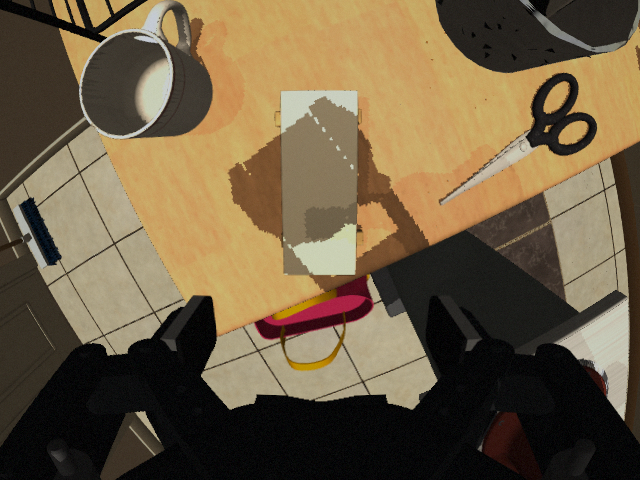

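```bash
python3 - <<'E'
from h import *
s=env.sense(); p=env.get_image('wrist')
P=np.array([pix2plane(p,u,v,.052,s)[:2] for u,v in((281,91),(358,91),(356,274.5),(284,274.5))]); print(P.round(4),P.mean(0),np.linalg.norm(P[0]-P[3]),np.linalg.norm(P[0]-P[1]))
d=(P[0]+P[1]-P[2]-P[3]); print(np.degrees(np.arctan2(d[1],d[0])))
E
python3 go.py .4505,.1565,.12,-25 .4505,.1565,.039,-25
```

```text
[[0.5281 0.1531]
 [0.5031 0.0999]
 [0.3689 0.1618]
 [0.3943 0.216 ]] [0.44858238 0.15769926] 0.14790774376972904 0.05880045473993097
-24.989226012657767
t 4.47 pos [0.4194 0.1696 0.2199] hd -25.07 tilt z [ 0.001  0.    -1.   ] F [ 0.1 -0.3 -0.2] w 0.0857 g 0.0 j [ 0.22 -0.36  2.04 -0.    1.46  2.23]
.4505,.1565,.12,-25 -> [0.168, -0.006, 0.5] turn -0.0002
.4505,.1565,.039,-25 -> [0.0, 0.0, 0.405] turn -0.0
```

Emit:
send_rows(deltas=[{"linear":[0.06,0,0.12],"turn":0},{"linear":[0.12,-0.005,0.27],"turn":0},{"linear":[0.165,-0.006,0.42],"turn":0},{"linear":[0.165,-0.006,0.5],"turn":0},{"linear":[0.165,-0.006,0.5],"turn":0}])

```text
time_s: 4.88
tcp_pos: [0.4466, 0.1562, 0.1148]
tcp_rot: [0.002, 0.976, -0.217, -0.004]
force: [-1.4, 0.8, -1.3]
grip_width: 0.0853
gripper_force: 0.0
```

Emit:
send_rows(deltas=[{"linear":[0,0,0.1],"turn":0},{"linear":[0,0,0.2],"turn":0},{"linear":[0,0,0.3],"turn":0},{"linear":[0,0,0.37],"turn":0},{"linear":[0,0,0.4],"turn":0}])

```text
time_s: 5.3
tcp_pos: [0.4488, 0.1571, 0.0386]
tcp_rot: [0.0, 0.976, -0.216, -0.001]
force: [-0.4, -0.2, -0.4]
grip_width: 0.0855
gripper_force: 0.0
```

Emit:
send_rows(deltas=[{"linear":[0,0,0],"turn":0},{"linear":[0,0,0],"turn":0},{"linear":[0,0,0],"turn":0},{"linear":[0,0,0],"turn":0},{"linear":[0,0,0],"turn":0}])

```text
time_s: 5.72
tcp_pos: [0.4503, 0.1574, 0.0406]
tcp_rot: [-0.0, 0.976, -0.216, 0.001]
force: [-0.1, -0.2, 0.3]
grip_width: 0.0856
gripper_force: 0.0
```

```bash
python3 go.py .45,.157,.039,-25; python3 -c "
from h import *
print(env.nose_length); p=env.get_image('wrist'); save(p,'pics/w3.png')"
```

```text
t 5.72 pos [0.4503 0.1574 0.0406] hd -25.0 tilt z [ 0.002  0.    -1.   ] F [-0.1 -0.2  0.3] w 0.0856 g 0.0 j [ 0.18 -0.06  2.11  0.    1.09  2.19]
.45,.157,.039,-25 -> [-0.0, 0.003, 0.008] turn 0.0
0.022
```

View pics/w3.png

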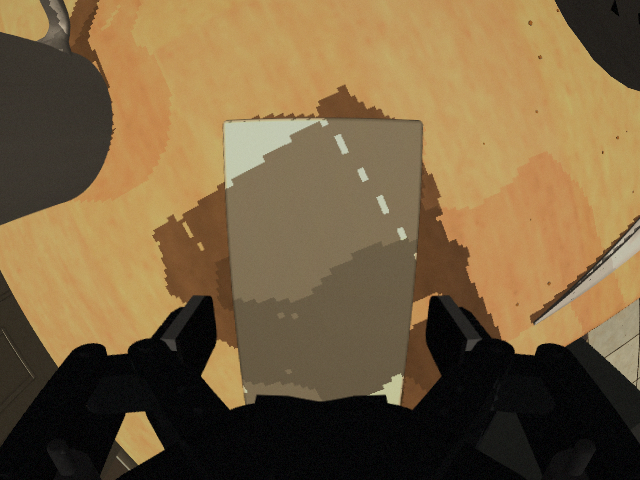

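```bash
python3 - <<'E'
from h import *
p=env.get_image('wrist'); s=env.sense(); T=np.array(p['tool_from_camera'])
for u,v in((212,297),(430,297),(215,345),(427,345),(164,345)):
    x=(u-p['cx'])/p['fx'];y=(v-p['cy'])/p['fy'];r=np.hypot(x,y);k=np.sin(r)/r
    d=T[:3,:3]@np.array([x*k,-y*k,-np.cos(r)]); o=T[:3,3]
    print(u,v,[(xx,(o+d*(xx-o[0])/d[0]).round(4).tolist()) for xx in(.011,)], 'at y=.043',(o+d*(np.sign(d[1])*.043-o[1])/d[1]).round(4))
P=np.array([pix2plane(p,u,v,.052,s)[:2] for u,v in((224,121),(421.5,121))]); m=P.mean(0); h=np.radians(-25); print(m, m-.075*np.array([np.cos(h),np.sin(h)]),np.linalg.norm(P[0]-P[1]))
E
```

```text
212 297 [(0.011, [0.011, -0.0413, 0.0032])] at y=.043 [ 0.0087 -0.043   0.0083]
430 297 [(0.011, [0.011, 0.0401, 0.0031])] at y=.043 [0.007  0.043  0.0119]
215 345 [(0.011, [0.011, -0.0312, -0.0303])] at y=.043 [-0.0108 -0.043   0.0042]
427 345 [(0.011, [0.011, 0.03, -0.0303])] at y=.043 [-0.0131  0.043   0.0078]
164 345 [(0.011, [0.011, -0.0467, -0.0322])] at y=.043 [ 0.0156 -0.043  -0.0393]
[0.51644605 0.12636201] [0.44847296 0.15805838] 0.0577775457212051
```

Emit:
send_rows(deltas=[{"linear":[0,0,0.02],"turn":0},{"linear":[-0.003,0.0,0.04],"turn":0},{"linear":[-0.003,0.0,0.05],"turn":0},{"linear":[-0.003,0.0,0.05],"turn":0},{"linear":[-0.003,0.0,0.05],"turn":0}])

```text
time_s: 6.23
tcp_pos: [0.4485, 0.1574, 0.0288]
tcp_rot: [0.0, 0.976, -0.216, -0.0]
force: [-0.0, 0.4, 0.3]
grip_width: 0.0853
gripper_force: 0.0
```

Emit:
send_rows(deltas=[{"linear":[0,0,0],"turn":0},{"linear":[0,0,0],"turn":0},{"linear":[0,0,0],"turn":0},{"linear":[0,0,0],"turn":0},{"linear":[0,0,0],"turn":0}], jaw=0.6)

```text
time_s: 6.65
tcp_pos: [0.449, 0.1574, 0.0296]
tcp_rot: [0.0, 0.976, -0.216, 0.0]
force: [-0.8, -0.9, 2.1]
grip_width: 0.0595
gripper_force: 66.7
```

Emit:
send_rows(deltas=[{"linear":[0,0,0],"turn":0},{"linear":[0,0,0],"turn":0},{"linear":[0,0,0],"turn":0},{"linear":[0,0,0],"turn":0},{"linear":[0,0,0],"turn":0}], jaw=0)

```text
time_s: 7.07
tcp_pos: [0.449, 0.1574, 0.0296]
tcp_rot: [0.0, 0.976, -0.216, 0.0]
force: [-3.1, -2.9, 5.8]
grip_width: 0.059
gripper_force: 66.9
```

Emit:
send_rows(deltas=[{"linear":[0,0,0],"turn":0},{"linear":[0,0,0],"turn":0},{"linear":[0,0,0],"turn":0},{"linear":[0,0,0],"turn":0},{"linear":[0,0,0],"turn":0}])

```text
time_s: 7.48
tcp_pos: [0.449, 0.1574, 0.0296]
tcp_rot: [0.0, 0.976, -0.216, 0.0]
force: [-2.7, -3.0, 4.9]
grip_width: 0.0592
gripper_force: 66.9
```

```bash
python3 go.py .45,.157,.2,-25 .39,.157,.38,-25 .38,-.07,.40,-25; python3 -c "
from h import *
p=env.get_image('wrist'); save(p,'pics/w4.png')"
```

```text
t 7.48 pos [0.449  0.1574 0.0296] hd -24.99 tilt z [ 0. -0. -1.] F [-2.7 -3.   4.9] w 0.0592 g 66.9 j [ 0.18 -0.04  2.12 -0.    1.07  2.19]
.45,.157,.2,-25 -> [0.006, -0.0, -0.852] turn 0.0
.39,.157,.38,-25 -> [-0.272, 0.127, -0.9] turn -0.0
.38,-.07,.40,-25 -> [0.434, 1.05, -0.1] turn -0.0
```

View pics/w4.png

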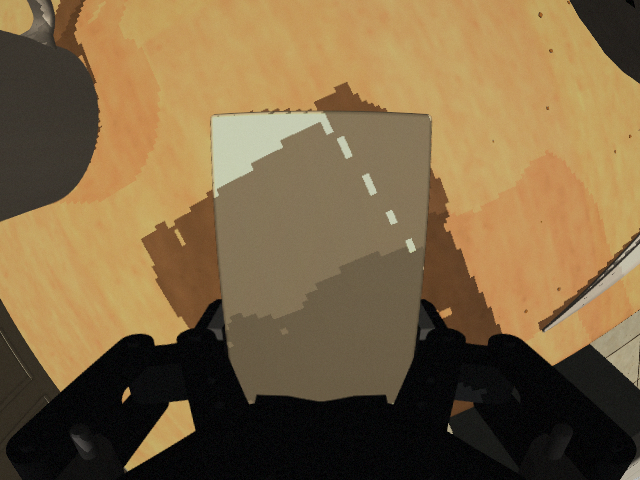

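Emit:
send_rows(deltas=[{"linear":[0,0,-0.02],"turn":0},{"linear":[0,0,-0.05],"turn":0},{"linear":[0,0,-0.1],"turn":0},{"linear":[0,0,-0.16],"turn":0},{"linear":[0,0,-0.23],"turn":0}])

```text
time_s: 7.95
tcp_pos: [0.4477, 0.1575, 0.0749]
tcp_rot: [0.0, 0.976, -0.216, -0.001]
force: [-0.8, -0.9, -6.4]
grip_width: 0.0591
gripper_force: 66.1
```

Emit:
send_rows(deltas=[{"linear":[-0.03,0.01,-0.09],"turn":0},{"linear":[-0.07,0.03,-0.2],"turn":0},{"linear":[-0.12,0.06,-0.33],"turn":0},{"linear":[-0.17,0.08,-0.47],"turn":0},{"linear":[-0.21,0.1,-0.6],"turn":0}])

```text
time_s: 8.37
tcp_pos: [0.4009, 0.1572, 0.1963]
tcp_rot: [-0.0, 0.976, -0.216, -0.0]
force: [1.5, 0.3, -5.7]
grip_width: 0.0593
gripper_force: 66.6
```

Emit:
send_rows(deltas=[{"linear":[-0.03,0.03,-0.14],"turn":0},{"linear":[-0.06,0.08,-0.28],"turn":0},{"linear":[-0.06,0.15,-0.42],"turn":0},{"linear":[-0.04,0.25,-0.56],"turn":0},{"linear":[0,0.36,-0.68],"turn":0}])

```text
time_s: 8.78
tcp_pos: [0.3707, 0.0921, 0.3332]
tcp_rot: [-0.001, 0.977, -0.215, 0.001]
force: [1.6, -0.2, -6.3]
grip_width: 0.0597
gripper_force: 66.6
```

```bash
python3 go.py .385,-.07,.38,-25 .385,-.2,.36,-13.45
```

```text
t 8.78 pos [0.3707 0.0921 0.3332] hd -24.84 tilt z [ 0.002  0.001 -1.   ] F [ 1.6 -0.2 -6.3] w 0.0597 g 66.6 j [ 0.05 -0.61  2.02  0.    1.73  2.05]
.385,-.07,.38,-25 -> [0.405, 0.705, -0.234] turn 0.0004
.385,-.2,.36,-13.45 -> [0.275, 0.589, 0.1] turn -0.0321
```

Emit:
send_rows(deltas=[{"linear":[0.06,0.14,-0.08],"turn":0},{"linear":[0.14,0.28,-0.15],"turn":0},{"linear":[0.23,0.42,-0.21],"turn":0},{"linear":[0.32,0.56,-0.25],"turn":0},{"linear":[0.41,0.7,-0.25],"turn":0}])

```text
time_s: 9.2
tcp_pos: [0.387, -0.0711, 0.3838]
tcp_rot: [0.0, 0.976, -0.216, 0.002]
force: [1.3, 0.3, -5.9]
grip_width: 0.0592
gripper_force: 66.7
```

Emit:
send_rows(deltas=[{"linear":[0.08,0.14,0],"turn":-0.006},{"linear":[0.16,0.28,0.02],"turn":-0.013},{"linear":[0.24,0.42,0.06],"turn":-0.02},{"linear":[0.33,0.54,0.1],"turn":-0.026},{"linear":[0.41,0.65,0.13],"turn":-0.032}])

```text
time_s: 9.62
tcp_pos: [0.4058, -0.2235, 0.3542]
tcp_rot: [-0.0, 0.993, -0.117, -0.0]
force: [-0.1, 0.3, -5.9]
grip_width: 0.0592
gripper_force: 66.6
```

```bash
python3 go.py .4832,-.3111,.2,-13.45
```

```text
t 9.62 pos [ 0.4058 -0.2235  0.3542] hd -13.44 tilt z [-0.001  0.001 -1.   ] F [-0.1  0.3 -5.9] w 0.0592 g 66.6 j [-0.66 -0.38  1.83  0.    1.69  1.14]
.4832,-.3111,.2,-13.45 -> [0.479, 0.337, 0.77] turn 0.0
```

Emit:
send_rows(deltas=[{"linear":[0.1,0.07,0.13],"turn":0},{"linear":[0.2,0.14,0.28],"turn":0},{"linear":[0.3,0.21,0.44],"turn":0},{"linear":[0.4,0.28,0.6],"turn":0},{"linear":[0.48,0.337,0.76],"turn":0}])

```text
time_s: 10.03
tcp_pos: [0.4845, -0.3108, 0.2015]
tcp_rot: [-0.0, 0.993, -0.118, 0.0]
force: [-0.7, -0.3, -6.2]
grip_width: 0.0594
gripper_force: 66.6
```

Emit:
send_rows(deltas=[{"linear":[0,0,0.05],"turn":0},{"linear":[0,0,0.1],"turn":0},{"linear":[0,0,0.15],"turn":0},{"linear":[0,0,0.15],"turn":0},{"linear":[0,0,0.15],"turn":0}])

```text
time_s: 10.45
tcp_pos: [0.4841, -0.3097, 0.1743]
tcp_rot: [0.0, 0.993, -0.117, 0.001]
force: [0.7, 0.2, -5.7]
grip_width: 0.0593
gripper_force: 68.2
```

```bash
python3 go.py .4832,-.3111,.12,-13.45; python3 -c "
from h import *
p=env.get_image('wrist'); save(p,'pics/w5.png'); q=env.get_image('scene'); save(q,'pics/s5.png')
a=cv2.imread('pics/w5.png')[40:420,150:500]; b=cv2.resize(cv2.imread('pics/s5.png')[170:380,280:520],None,fx=1.8,fy=1.8); b=cv2.copyMakeBorder(b,0,380-b.shape[0],0,0,0) if b.shape[0]<380 else b[:380]
cv2.imwrite('pics/c5.png',np.hstack([a,b]))"
```

```text
t 10.45 pos [ 0.4841 -0.3097  0.1743] hd -13.46 tilt z [ 0.001 -0.001 -1.   ] F [ 0.7  0.2 -5.7] w 0.0593 g 68.2 j [-0.7  -0.01  1.81  0.    1.34  1.11]
.4832,-.3111,.12,-13.45 -> [-0.003, 0.008, 0.272] turn -0.0
```

View pics/c5.png

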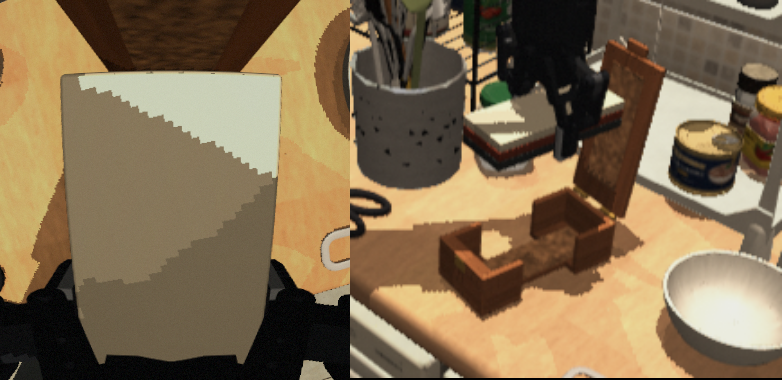

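```bash
python3 - <<'E'
from h import *
p=env.get_image('wrist'); T=np.array(p['tool_from_camera'])
g=cv2.cvtColor(p['color'],cv2.COLOR_RGB2HSV)
def tp(u,v,z=-.0224):
    x=(u-p['cx'])/p['fx'];y=(v-p['cy'])/p['fy'];r=np.hypot(x,y);k=np.sin(r)/r
    d=T[:3,:3]@np.array([x*k,-y*k,-np.cos(r)]); o=T[:3,3]; return (o+d*(z-o[2])/d[2]).round(4)
for u,v in((211,113.5),(430.5,113.5)): print(tp(u,v))
# row edges of stone sides
for v in(130,180,230,280):
    row=g[v,:,1].astype(int); val=g[v,:,0].astype(int)
    m=np.where(row[190:450]<75)[0]+190; print(v,m.min(),m.max(),tp(m.min(),v),tp(m.max()+1,v))
E
```

```text
[ 0.0753 -0.0299 -0.0224]
[ 0.0752  0.0284 -0.0224]
130 229 429 [ 0.0705 -0.0249 -0.0224] [ 0.0708  0.0283 -0.0224]
180 339 428 [ 0.0568  0.004  -0.0224] [ 0.0572  0.0285 -0.0224]Traceback (most recent call last):
  File "<stdin>", line 11, in <module>
    return umr_minimum(a, axis, None, out, keepdims, initial, where)
ValueError: zero-size array to reduction operation minimum which has no identity
```

```bash
cat > bx.py <<'E'
import sys
from h import *
c,sn=np.cos(np.radians(-13.45)),np.sin(np.radians(-13.45)); O=np.array([.4748,-.3096])
s=env.sense(); M=rot(s['tcp_rot']); p=np.array(s['tcp_pos']); d=p[:2]-O
F=np.array(s['force']); q=np.array(s['wrist_torque']); L=lambda v:[round(c*v[0]+sn*v[1],2),round(-sn*v[0]+c*v[1],2),round(v[2],2)]
print('t',round(s['time_s'],2),'local mm',np.round(np.array([c*d[0]+sn*d[1],-sn*d[0]+c*d[1],p[2]])*1000,1),'F',L(F),'T',L(q),'w',round(s['grip_width'],4),'hd',np.degrees(np.arctan2(M[1,0],M[0,0])).round(2),'tz',M[:,2].round(3))
for a in sys.argv[1:]:
    x,y,z=np.array(list(map(float,a.split(','))))/1000
    W=np.array([O[0]+c*x-sn*y,O[1]+sn*x+c*y,z]); print(a,'->',(M.T@(W-p)/.2).round(4).tolist())
E
python3 bx.py 8.5,0,68 8.5,0,43
```

```text
t 10.6 local mm [  9.9   1.5 175.6] F [np.float64(-0.16), np.float64(0.31), np.float64(-5.36)] T [np.float64(0.08), np.float64(0.02), np.float64(0.0)] w 0.0594 hd -13.46 tz [ 0.003 -0.002 -1.   ]
8.5,0,68 -> [-0.009, 0.0068, 0.5382]
8.5,0,43 -> [-0.0094, 0.0066, 0.6632]
```

Emit:
send_rows(deltas=[{"linear":[0,0,0.11],"turn":0},{"linear":[-0.005,0.003,0.25],"turn":0},{"linear":[-0.009,0.007,0.39],"turn":0},{"linear":[-0.009,0.007,0.5],"turn":0},{"linear":[-0.009,0.007,0.53],"turn":0}])

```text
time_s: 11.02
tcp_pos: [0.4801, -0.3094, 0.0641]
tcp_rot: [-0.002, 0.993, -0.117, -0.002]
force: [-1.0, 2.0, -7.0]
grip_width: 0.0594
gripper_force: 68.2
```

Emit:
send_rows(deltas=[{"linear":[0,0,0],"turn":0},{"linear":[0,0,0],"turn":0},{"linear":[0,0,0],"turn":0},{"linear":[0,0,0],"turn":0},{"linear":[0,0,0],"turn":0}])

```text
time_s: 11.43
tcp_pos: [0.4831, -0.3119, 0.0694]
tcp_rot: [0.001, 0.993, -0.117, 0.001]
force: [0.0, -0.4, -7.5]
grip_width: 0.0592
gripper_force: 68.2
```

```bash
python3 bx.py 8.5,0,63 8.5,0,53  8.5,0,43
```

```text
t 11.43 local mm [ 8.6 -0.3 69.4] F [np.float64(0.13), np.float64(-0.38), np.float64(-7.5)] T [np.float64(0.04), np.float64(-0.02), np.float64(-0.06)] w 0.0592 hd -13.48 tz [ 0.003 -0.002 -1.   ]
8.5,0,63 -> [-0.0005, -0.0016, 0.032]
8.5,0,53 -> [-0.0007, -0.0017, 0.082]
8.5,0,43 -> [-0.0008, -0.0017, 0.132]
```

Emit:
send_rows(deltas=[{"linear":[0,-0.001,0.01],"turn":0},{"linear":[0,-0.001,0.02],"turn":0},{"linear":[0,-0.001,0.032],"turn":0},{"linear":[0,-0.001,0.04],"turn":0},{"linear":[0,-0.001,0.05],"turn":0}])

```text
time_s: 11.85
tcp_pos: [0.4823, -0.3112, 0.0585]
tcp_rot: [0.0, 0.993, -0.117, 0.0]
force: [-6.6, 1.0, 4.0]
grip_width: 0.0591
gripper_force: 69.3
```

```bash
python3 bx.py 8.5,0,53  8.5,0,43
```

```text
t 11.85 local mm [ 7.7  0.2 58.5] F [np.float64(-6.62), np.float64(-0.6), np.float64(3.98)] T [np.float64(0.15), np.float64(0.28), np.float64(0.01)] w 0.0591 hd -13.47 tz [ 0.    -0.001 -1.   ]
8.5,0,53 -> [0.0042, 0.001, 0.0278]
8.5,0,43 -> [0.0042, 0.0009, 0.0778]
```

Emit:
send_rows(deltas=[{"linear":[0.002,0.001,0.01],"turn":0},{"linear":[0.004,0.001,0.02],"turn":0},{"linear":[0.005,0.001,0.03],"turn":0},{"linear":[0.005,0.001,0.04],"turn":0},{"linear":[0.005,0.001,0.05],"turn":0}])

```text
time_s: 12.27
tcp_pos: [0.4831, -0.3116, 0.0484]
tcp_rot: [0.0, 0.993, -0.117, 0.0]
force: [-5.1, 2.7, 3.5]
grip_width: 0.0595
gripper_force: 69.3
```

```bash
python3 bx.py 8.5,0,43; python3 - <<'E'
from h import *
p=env.get_image('wrist'); T=np.array(p['tool_from_camera'])
# far-top edge row along the pile's middle columns (gradient)
im=p['color'].astype(int); 
for u in (260,320,380): print(u,[im[v,u].tolist() for v in range(70,122,4)])
q=env.get_image('scene'); save(q,'pics/s6.png')
E
```

```text
t 12.27 local mm [ 8.6 -0.  48.4] F [np.float64(-5.59), np.float64(1.45), np.float64(3.53)] T [np.float64(0.15), np.float64(0.09), np.float64(0.07)] w 0.0595 hd -13.48 tz [ 0.    -0.001 -1.   ]
8.5,0,43 -> [-0.0005, -0.0002, 0.0271]
260 [[41, 23, 9], [42, 24, 9], [44, 21, 5], [46, 26, 14], [40, 21, 5], [45, 23, 10], [202, 149, 39], [202, 152, 37], [164, 117, 29], [70, 47, 16], [181, 127, 33], [162, 87, 36], [170, 90, 33]]
320 [[38, 22, 16], [46, 25, 8], [50, 27, 15], [51, 27, 16], [45, 22, 9], [48, 26, 8], [103, 72, 40], [204, 156, 91], [205, 158, 93], [204, 155, 92], [110, 59, 22], [174, 91, 35], [83, 65, 45]]
380 [[52, 26, 12], [45, 24, 11], [47, 22, 9], [51, 28, 17], [53, 24, 11], [55, 29, 17], [205, 152, 42], [207, 158, 43], [167, 118, 31], [86, 59, 23], [174, 133, 32], [166, 90, 39], [81, 47, 22]]
```

```bash
cat > th.py <<'E'
from h import *
p=env.get_image('wrist'); T=np.array(p['tool_from_camera']); Ti=np.linalg.inv(T)
def pj(X):
    q=Ti@np.r_[X,1]; q=np.array([q[0],-q[1],-q[2]]);h=np.hypot(q[0],q[1]);r=np.arctan2(h,q[2]); return p['cx']+p['fx']*r*q[0]/h,p['cy']+p['fy']*r*q[1]/h
for t in (0,4,8,12,16,20):
    a=np.radians(t);c,s=np.cos(a),np.sin(a)
    print(t,[np.round(pj([.0003+75e-3*c-15e-3*s,y,-.0074-75e-3*s-15e-3*c]),1).tolist() for y in(-.03,.03)])
im=p['color'].astype(int)
for u in (300,340): print(u,[(v,im[v,u].tolist()) for v in range(108,150,3)])
save(p,'pics/w6.png')
E
python3 th.py
```

```text
0 [[210.5, 113.4], [436.3, 113.7]]
4 [[204.7, 117.0], [442.3, 117.3]]
8 [[198.5, 122.5], [448.8, 122.8]]
12 [[191.8, 130.3], [455.8, 130.6]]
16 [[184.7, 140.5], [463.1, 140.8]]
20 [[177.3, 153.6], [470.8, 153.8]]
300 [(108, [193, 137, 78]), (111, [133, 70, 28]), (114, [172, 92, 43]), (117, [86, 44, 20]), (120, [83, 70, 54]), (123, [103, 91, 68]), (126, [205, 194, 150]), (129, [203, 208, 168]), (132, [203, 210, 171]), (135, [204, 211, 171]), (138, [204, 210, 171]), (141, [204, 208, 171]), (144, [202, 208, 169]), (147, [204, 209, 172])]
340 [(108, [186, 129, 76]), (111, [140, 74, 27]), (114, [173, 90, 37]), (117, [172, 96, 40]), (120, [82, 72, 54]), (123, [104, 92, 68]), (126, [202, 191, 146]), (129, [203, 209, 169]), (132, [204, 209, 171]), (135, [203, 208, 168]), (138, [203, 208, 169]), (141, [204, 209, 171]), (144, [202, 207, 168]), (147, [201, 207, 166])]
```

Emit:
send_rows(deltas=[{"linear":[0,0,0.009],"turn":0},{"linear":[0,0,0.018],"turn":0},{"linear":[0,0,0.027],"turn":0},{"linear":[0,0,0.034],"turn":0},{"linear":[0,0,0.034],"turn":0}])

```text
time_s: 12.83
tcp_pos: [0.4837, -0.3118, 0.0423]
tcp_rot: [0.0, 0.993, -0.117, 0.0]
force: [-6.9, 3.6, 10.9]
grip_width: 0.0592
gripper_force: 70.0
```

```bash
python3 bx.py 0,0,41; python3 th.py | tail -2
```

```text
t 12.83 local mm [ 9.2 -0.  42.3] F [np.float64(-7.58), np.float64(1.87), np.float64(10.91)] T [np.float64(0.36), np.float64(0.41), np.float64(0.05)] w 0.0592 hd -13.47 tz [ 0.001 -0.001 -1.   ]
0,0,41 -> [-0.0459, -0.0002, 0.0066]
300 [(108, [210, 152, 88]), (111, [132, 69, 27]), (114, [168, 89, 39]), (117, [176, 94, 41]), (120, [131, 72, 32]), (123, [19, 20, 19]), (126, [94, 80, 61]), (129, [103, 89, 66]), (132, [111, 97, 72]), (135, [169, 149, 114]), (138, [209, 202, 158]), (141, [209, 213, 166]), (144, [209, 214, 168]), (147, [209, 215, 169])]
340 [(108, [192, 138, 80]), (111, [140, 72, 31]), (114, [177, 94, 37]), (117, [175, 94, 38]), (120, [113, 59, 26]), (123, [11, 12, 9]), (126, [91, 79, 60]), (129, [102, 90, 67]), (132, [111, 96, 73]), (135, [168, 148, 113]), (138, [206, 204, 156]), (141, [208, 213, 167]), (144, [210, 213, 167]), (147, [210, 215, 172])]
```

Emit:
send_rows(deltas=[{"linear":[-0.01,0,0],"turn":0},{"linear":[-0.02,0,0],"turn":0},{"linear":[-0.03,0,0],"turn":0},{"linear":[-0.035,0,0],"turn":0},{"linear":[-0.04,0,0],"turn":0}])

```text
time_s: 13.3
tcp_pos: [0.4751, -0.3093, 0.0403]
tcp_rot: [0.0, 0.993, -0.117, 0.0]
force: [3.1, -0.7, -0.5]
grip_width: 0.0595
gripper_force: 69.0
```

```bash
python3 bx.py 0,0,41; python3 th.py | tail -1
```

```text
t 13.3 local mm [ 0.3  0.3 40.3] F [np.float64(3.15), np.float64(0.04), np.float64(-0.51)] T [np.float64(-0.02), np.float64(-0.18), np.float64(0.02)] w 0.0595 hd -13.48 tz [ 0. -0. -1.]
0,0,41 -> [-0.0014, 0.0016, -0.0035]
340 [(108, [40, 20, 6]), (111, [44, 24, 12]), (114, [175, 93, 39]), (117, [131, 70, 30]), (120, [21, 19, 14]), (123, [48, 26, 17]), (126, [93, 83, 61]), (129, [105, 92, 70]), (132, [156, 138, 102]), (135, [210, 205, 162]), (138, [211, 215, 169]), (141, [208, 213, 169]), (144, [209, 214, 169]), (147, [212, 215, 171])]
```

Emit:
send_rows(deltas=[{"linear":[0,0,0.008],"turn":0},{"linear":[0,0,0.016],"turn":0},{"linear":[0,0,0.024],"turn":0},{"linear":[0,0,0.032],"turn":0},{"linear":[0,0,0.04],"turn":0}])

```text
time_s: 13.77
tcp_pos: [0.4764, -0.31, 0.0334]
tcp_rot: [0.001, 0.993, -0.117, 0.001]
force: [6.5, 0.5, 3.9]
grip_width: 0.0595
gripper_force: 69.2
```

```bash
python3 bx.py 0,0,21.6; python3 th.py | tail -1
```

```text
t 13.77 local mm [ 1.7  0.  33.4] F [np.float64(6.21), np.float64(2.0), np.float64(3.92)] T [np.float64(0.25), np.float64(-0.26), np.float64(-0.05)] w 0.0595 hd -13.49 tz [ 0.003 -0.001 -1.   ]
0,0,21.6 -> [-0.0085, 0.0001, 0.059]
340 [(108, [39, 19, 9]), (111, [43, 23, 9]), (114, [57, 32, 15]), (117, [32, 21, 15]), (120, [84, 72, 55]), (123, [192, 170, 129]), (126, [208, 213, 169]), (129, [208, 213, 177]), (132, [209, 215, 181]), (135, [208, 212, 176]), (138, [207, 214, 177]), (141, [208, 214, 178]), (144, [208, 214, 177]), (147, [207, 213, 178])]
```

Emit:
send_rows(deltas=[{"linear":[0,0,0.008],"turn":0},{"linear":[0,0,0.016],"turn":0},{"linear":[0,0,0.024],"turn":0},{"linear":[0,0,0.032],"turn":0},{"linear":[0,0,0.036],"turn":0}])

```text
time_s: 14.23
tcp_pos: [0.4763, -0.3101, 0.026]
tcp_rot: [0.001, 0.993, -0.117, 0.001]
force: [5.6, -0.5, 4.5]
grip_width: 0.0596
gripper_force: 69.0
```

```bash
python3 bx.py 0,0,21.6; python3 th.py | tail -1
```

```text
t 14.23 local mm [ 1.6 -0.1 26. ] F [np.float64(5.58), np.float64(0.8), np.float64(4.48)] T [np.float64(0.06), np.float64(-0.16), np.float64(-0.05)] w 0.0596 hd -13.48 tz [ 0.002 -0.002 -1.   ]
0,0,21.6 -> [-0.0079, -0.0007, 0.0221]
340 [(108, [42, 21, 9]), (111, [42, 23, 14]), (114, [86, 51, 30]), (117, [212, 201, 154]), (120, [214, 218, 194]), (123, [214, 220, 194]), (126, [214, 218, 192]), (129, [211, 217, 191]), (132, [212, 217, 190]), (135, [215, 220, 193]), (138, [213, 220, 191]), (141, [214, 219, 190]), (144, [215, 220, 193]), (147, [210, 216, 189])]
```

Emit:
send_rows(deltas=[{"linear":[0,0,0.007],"turn":0},{"linear":[0,0,0.014],"turn":0},{"linear":[0,0,0.02],"turn":0},{"linear":[0,0,0.025],"turn":0},{"linear":[0,0,0.025],"turn":0}])

```text
time_s: 14.7
tcp_pos: [0.4762, -0.3101, 0.0216]
tcp_rot: [0.001, 0.993, -0.117, 0.001]
force: [2.8, 0.9, 7.8]
grip_width: 0.0594
gripper_force: 69.4
```

```bash
python3 bx.py 0,0,21.6; python3 th.py | tail -1
```

```text
t 14.7 local mm [ 1.5 -0.1 21.6] F [np.float64(2.49), np.float64(1.53), np.float64(7.79)] T [np.float64(0.17), np.float64(0.11), np.float64(-0.06)] w 0.0594 hd -13.48 tz [ 0.002 -0.001 -1.   ]
0,0,21.6 -> [-0.0073, -0.0007, -0.0001]
340 [(108, [44, 23, 9]), (111, [55, 31, 14]), (114, [216, 199, 153]), (117, [218, 224, 201]), (120, [219, 226, 201]), (123, [219, 222, 199]), (126, [218, 225, 200]), (129, [219, 225, 201]), (132, [218, 222, 198]), (135, [219, 223, 198]), (138, [220, 225, 198]), (141, [219, 224, 198]), (144, [221, 225, 202]), (147, [219, 225, 200])]
```

Emit:
send_rows(deltas=[{"linear":[0,0,0],"turn":0},{"linear":[0,0,0],"turn":0},{"linear":[0,0,0],"turn":0},{"linear":[0,0,0],"turn":0},{"linear":[0,0,0],"turn":0}], jaw=1)

```text
time_s: 15.17
tcp_pos: [0.4745, -0.309, 0.0195]
tcp_rot: [-0.0, 0.993, -0.117, -0.001]
force: [0.7, -1.0, -0.6]
grip_width: 0.0856
gripper_force: 0.0
```

Emit:
send_rows(deltas=[{"linear":[0,0,-0.02],"turn":0},{"linear":[0,0,-0.06],"turn":0},{"linear":[0,0,-0.14],"turn":0},{"linear":[0,0,-0.25],"turn":0},{"linear":[0,0,-0.4],"turn":0}])

```text
time_s: 15.58
tcp_pos: [0.4739, -0.3083, 0.0996]
tcp_rot: [-0.001, 0.993, -0.117, -0.002]
force: [0.5, -0.1, -0.1]
grip_width: 0.0853
gripper_force: 0.0
```

Emit:
send_rows(deltas=[{"linear":[-0.1,0,-0.18],"turn":0},{"linear":[-0.2,0,-0.36],"turn":0},{"linear":[-0.3,0,-0.54],"turn":0},{"linear":[-0.4,0,-0.72],"turn":0},{"linear":[-0.5,0,-0.9],"turn":0}])

```text
time_s: 16.0
tcp_pos: [0.3768, -0.2854, 0.2829]
tcp_rot: [0.0, 0.993, -0.117, 0.0]
force: [-0.5, -0.2, 0.4]
grip_width: 0.0854
gripper_force: 0.0
```

Emit:
send_rows(deltas=[{"linear":[0,0,0],"turn":0},{"linear":[0,0,0],"turn":0},{"linear":[0,0,0],"turn":0},{"linear":[0,0,0],"turn":0},{"linear":[0,0,0],"turn":0}], jaw=0.45)

```text
time_s: 16.42
tcp_pos: [0.3777, -0.2855, 0.2783]
tcp_rot: [-0.001, 0.993, -0.117, -0.001]
force: [0.8, -0.3, -1.0]
grip_width: 0.0384
gripper_force: 0.0
```

```bash
python3 bx.py 119,0,270; python3 - <<'E'
from h import *
import pickle
s=env.sense(); p=env.get_image('wrist'); q=env.get_image('scene'); t=env.get_image('top')
pickle.dump((s,p,q,t),open('w7.pkl','wb'))
# overlay model: expected seated pile top (z=.044) and box, lid at 1.72
c,sn=np.cos(np.radians(-13.45)),np.sin(np.radians(-13.45)); W=lambda X:[.4748+c*X[0]-sn*X[1],-.3096+sn*X[0]+c*X[1],X[2]]
im=p['color'].copy()
for x in(-70,75): print([proj(p,W([x/1000,y/1000,.044]),s).round(1).tolist() for y in(-30,30)])
a=im[:,:,::-1][0:330,180:460]; a=cv2.resize(a,None,fx=1.3,fy=1.3)
b=q['color'][:,:,::-1][90:420,330:640]; b=cv2.resize(b,None,fx=1.3,fy=1.3)
h=min(a.shape[0],b.shape[0]); cv2.imwrite('pics/c7.png',np.hstack([a[:h],b[:h]]))
E
```

```text
t 16.42 local mm [-100.1    0.8  278.3] F [np.float64(0.82), np.float64(-0.1), np.float64(-0.98)] T [np.float64(-0.01), np.float64(0.03), np.float64(-0.0)] w 0.0384 hd -13.46 tz [-0.003  0.003 -1.   ]
119,0,270 -> [1.0954, 0.0041, 0.0381]
[[354.3, 177.4], [291.5, 177.4]]
[[354.6, 28.9], [291.1, 28.8]]
```

View pics/c7.png

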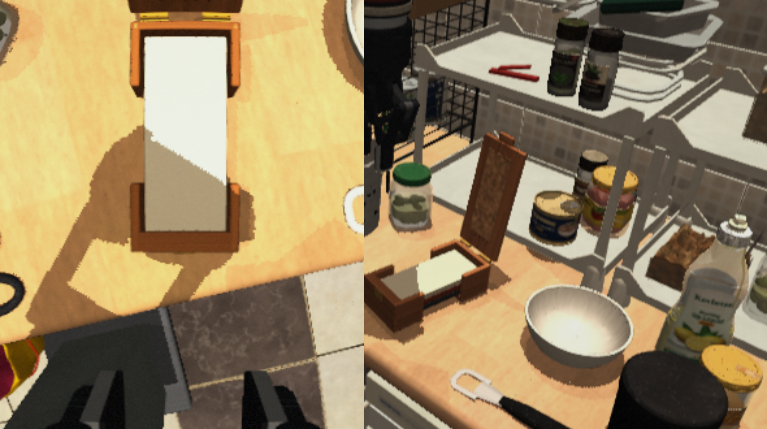

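```bash
python3 - <<'E'
from h import *
import pickle
s,p,q,t=pickle.load(open('w7.pkl','rb'))
def ray(p,u,v): a=pix2plane(p,u,v,0); o=np.array(p['position']); d=a-o; return o,d/np.linalg.norm(d)
def tri(a,b):
    o1,d1=ray(q,*a); o2,d2=ray(t,*b); A=np.c_[d1,-d2]; k=np.linalg.lstsq(A,o2-o1,rcond=None)[0]; P,Q=o1+d1*k[0],o2+d2*k[1]; return ((P+Q)/2).round(3),np.linalg.norm(P-Q).round(3)
for a in((371,128),(373,146)):
    for b in((303,147),(303,165),(301,147),(301,165)): print(a,b,tri(a,b))
for a in((554,182),(556,205)):
    for b in((476,147),(473,165)): print(a,b,tri(a,b))
# lid angle by top corner in scene: c7 (493,133)left,(525,150)right
c,sn=np.cos(np.radians(-13.45)),np.sin(np.radians(-13.45)); W=lambda X:[.4748+c*X[0]-sn*X[1],-.3096+sn*X[0]+c*X[1],X[2]]
for th in(1.6,1.66,1.7,1.74,1.8): print(th,[proj(q,W([(89-174*np.cos(th)+k*np.sin(th))/1000,y/1000,(55+174*np.sin(th)+k*np.cos(th))/1000])).round(0).tolist() for k in(0,8) for y in(39,-39)])
print('meas',[(330+(x-364)/1.3,90+y/1.3) for x,y in((493,133),(525,150))])
E
```

```text
(371, 128) (303, 147) (array([ 0.653, -0.125,  0.29 ]), np.float64(0.003))
(371, 128) (303, 165) (array([ 0.621, -0.135,  0.298]), np.float64(0.027))
(371, 128) (301, 147) (array([ 0.654, -0.122,  0.288]), np.float64(0.006))
(371, 128) (301, 165) (array([ 0.623, -0.132,  0.297]), np.float64(0.03))
(373, 146) (303, 147) (array([ 0.663, -0.126,  0.248]), np.float64(0.003))
(373, 146) (303, 165) (array([ 0.63 , -0.136,  0.258]), np.float64(0.028))
(373, 146) (301, 147) (array([ 0.664, -0.123,  0.247]), np.float64(0.006))
(373, 146) (301, 165) (array([ 0.631, -0.133,  0.257]), np.float64(0.031))
(554, 182) (476, 147) (array([ 0.664, -0.494,  0.286]), np.float64(0.013))
(554, 182) (473, 165) (array([ 0.629, -0.495,  0.295]), np.float64(0.035))
(556, 205) (476, 147) (array([ 0.673, -0.506,  0.245]), np.float64(0.009))
(556, 205) (473, 165) (array([ 0.636, -0.506,  0.257]), np.float64(0.031))
1.6 [[413.0, 192.0], [443.0, 210.0], [416.0, 192.0], [447.0, 209.0]]
1.66 [[417.0, 191.0], [448.0, 209.0], [420.0, 191.0], [451.0, 208.0]]
1.7 [[420.0, 191.0], [450.0, 208.0], [423.0, 190.0], [454.0, 207.0]]
1.74 [[423.0, 191.0], [453.0, 208.0], [426.0, 190.0], [456.0, 207.0]]
1.8 [[427.0, 190.0], [457.0, 207.0], [430.0, 190.0], [460.0, 207.0]]
meas [(429.2307692307692, 192.30769230769232), (453.8461538461538, 205.3846153846154)]
```

Emit:
send_rows(deltas=[{"linear":[0,0,0],"turn":-0.015},{"linear":[0,0,-0.02],"turn":-0.034},{"linear":[0,0,-0.04],"turn":-0.053},{"linear":[0,0,-0.05],"turn":-0.072},{"linear":[0,0,-0.05],"turn":-0.09}], jaw=1)

```text
time_s: 16.98
tcp_pos: [0.3782, -0.2861, 0.2903]
tcp_rot: [-0.0, 0.986, 0.167, -0.0]
force: [-1.1, -0.3, 0.2]
grip_width: 0.0854
gripper_force: 0.0
```

Emit:
send_rows(deltas=[{"linear":[0,0,0],"turn":-0.019},{"linear":[0,0,0],"turn":-0.038},{"linear":[0,0,0],"turn":-0.057},{"linear":[0,0,0],"turn":-0.076},{"linear":[0,0,0],"turn":-0.09}])

```text
time_s: 17.4
tcp_pos: [0.378, -0.2859, 0.2895]
tcp_rot: [-0.001, 0.9, 0.436, -0.0]
force: [-0.3, 0.3, 1.1]
grip_width: 0.0859
gripper_force: 0.0
```

Emit:
send_rows(deltas=[{"linear":[0,0,0],"turn":-0.019},{"linear":[0,0,0],"turn":-0.038},{"linear":[0,0,0],"turn":-0.057},{"linear":[0,0,0],"turn":-0.07},{"linear":[0,0,0],"turn":-0.07}])

```text
time_s: 17.82
tcp_pos: [0.378, -0.286, 0.2896]
tcp_rot: [-0.001, 0.785, 0.62, -0.0]
force: [-0.3, -0.5, 0.0]
grip_width: 0.0855
gripper_force: 0.0
```

```bash
python3 go.py; python3 bx.py 92,0,285 92,0,210
```

```text
t 17.82 pos [ 0.378  -0.286   0.2896] hd 76.6 tilt z [-0.001  0.001 -1.   ] F [-0.3 -0.5  0. ] w 0.0855 g 0.0 j [-0.8  -0.34  1.91  0.    1.58 -0.57]
t 17.82 local mm [-99.7   0.5 289.6] F [np.float64(-0.16), np.float64(-0.53), np.float64(0.02)] T [np.float64(0.04), np.float64(-0.06), np.float64(0.0)] w 0.0855 hd 76.6 tz [-0.001  0.001 -1.   ]
92,0,285 -> [-0.0033, 0.9584, 0.0219]
92,0,210 -> [-0.0036, 0.9588, 0.3969]
```

Emit:
send_rows(deltas=[{"linear":[0,0.17,0],"turn":0},{"linear":[0,0.36,0],"turn":0},{"linear":[0,0.56,0],"turn":0},{"linear":[-0.003,0.75,0],"turn":0},{"linear":[-0.003,0.88,0],"turn":0}])

```text
time_s: 18.23
tcp_pos: [0.5515, -0.3279, 0.289]
tcp_rot: [-0.001, 0.786, 0.619, 0.0]
force: [-0.0, -0.4, -0.4]
grip_width: 0.0854
gripper_force: 0.0
```

Emit:
send_rows(deltas=[{"linear":[0,0.04,0],"turn":0},{"linear":[0,0.07,0],"turn":0},{"linear":[0,0.09,0],"turn":0},{"linear":[0,0.09,0],"turn":0},{"linear":[0,0.09,0],"turn":0}])

```text
time_s: 18.65
tcp_pos: [0.5657, -0.3318, 0.2905]
tcp_rot: [-0.0, 0.785, 0.619, -0.0]
force: [0.1, 0.5, 0.4]
grip_width: 0.0853
gripper_force: 0.0
```

```bash
python3 bx.py 94,0,210; python3 - <<'E'
from math import *
for d in(100,90,75,60,45,30,15,5,0):
    f=radians(d); print(d, round(89-140*cos(f)+8*sin(f)-42.5,1), round(55+140*sin(f)+8*cos(f)+9,1))
E
```

```text
t 18.65 local mm [ 93.5  -0.5 290.5] F [np.float64(-0.07), np.float64(0.54), np.float64(0.43)] T [np.float64(0.02), np.float64(0.01), np.float64(0.01)] w 0.0853 hd 76.47 tz [-0. -0. -1.]
94,0,210 -> [0.0024, 0.0024, 0.4027]
100 78.7 200.5
90 54.5 204.0
75 18.0 201.3
60 -16.6 189.2
45 -46.8 168.7
30 -70.7 140.9
15 -86.7 108.0
5 -92.3 84.2
0 -93.5 72.0
```

Emit:
send_rows(deltas=[{"linear":[0,0,0.07],"turn":0},{"linear":[0,0,0.15],"turn":0},{"linear":[0,0,0.24],"turn":0},{"linear":[0,0,0.33],"turn":0},{"linear":[0,0,0.4],"turn":0}])

```text
time_s: 19.07
tcp_pos: [0.5651, -0.3313, 0.2078]
tcp_rot: [-0.001, 0.785, 0.619, -0.0]
force: [0.4, 0.1, 0.1]
grip_width: 0.0855
gripper_force: 0.0
```

```bash
python3 bx.py 54.5,0,204 18,0,201.3
```

```text
t 19.07 local mm [ 9.280e+01 -1.000e-01  2.078e+02] F [np.float64(0.36), np.float64(0.18), np.float64(0.14)] T [np.float64(0.0), np.float64(0.06), np.float64(0.01)] w 0.0855 hd 76.48 tz [-0.002  0.001 -1.   ]
54.5,0,204 -> [0.0004, -0.1916, 0.0196]
18,0,201.3 -> [0.0001, -0.3741, 0.0334]
```

Now push the lid: first to about 75°, then along the arc.

Emit:
send_rows(deltas=[{"linear":[0,-0.06,0.01],"turn":0},{"linear":[0,-0.13,0.02],"turn":0},{"linear":[0,-0.21,0.025],"turn":0},{"linear":[0,-0.29,0.03],"turn":0},{"linear":[0,-0.37,0.035],"turn":0}])

```text
time_s: 19.48
tcp_pos: [0.4935, -0.3143, 0.2028]
tcp_rot: [0.0, 0.785, 0.619, 0.0]
force: [1.1, -0.2, -0.1]
grip_width: 0.0853
gripper_force: 0.5
```

```bash
python3 bx.py 0,0,196 -16.6,0,189 -32,0,180 -46.8,0,168.7 -59,0,155
```

```text
t 19.48 local mm [ 1.930e+01 -2.000e-01  2.028e+02] F [np.float64(1.08), np.float64(0.04), np.float64(-0.08)] T [np.float64(0.01), np.float64(-0.15), np.float64(-0.02)] w 0.0853 hd 76.5 tz [ 0.001 -0.    -1.   ]
0,0,196 -> [0.0009, -0.0966, 0.0337]
-16.6,0,189 -> [0.0008, -0.1796, 0.0686]
-32,0,180 -> [0.0007, -0.2567, 0.1136]
-46.8,0,168.7 -> [0.0007, -0.3307, 0.17]
-59,0,155 -> [0.0006, -0.3918, 0.2385]
```

Emit:
send_rows(deltas=[{"linear":[0,-0.095,0.035],"turn":0},{"linear":[0,-0.18,0.07],"turn":0},{"linear":[0,-0.26,0.115],"turn":0},{"linear":[0,-0.33,0.17],"turn":0},{"linear":[0,-0.39,0.24],"turn":0}])

```text
time_s: 19.9
tcp_pos: [0.4178, -0.2964, 0.1555]
tcp_rot: [0.001, 0.785, 0.619, 0.0]
force: [0.4, 0.3, 0.5]
grip_width: 0.0855
gripper_force: 0.3
```

```bash
python3 bx.py -70.7,0,141 -80,0,125 -86.7,0,108 -90,0,96 -92,0,84
```

```text
t 19.9 local mm [-58.5  -0.5 155.5] F [np.float64(0.26), np.float64(0.42), np.float64(0.49)] T [np.float64(-0.04), np.float64(-0.05), np.float64(0.03)] w 0.0855 hd 76.48 tz [ 0.002 -0.002 -1.   ]
-70.7,0,141 -> [0.0023, -0.0612, 0.0722]
-80,0,125 -> [0.0023, -0.1078, 0.1521]
-86.7,0,108 -> [0.0024, -0.1415, 0.237]
-90,0,96 -> [0.0024, -0.1582, 0.297]
-92,0,84 -> [0.0025, -0.1683, 0.357]
```

Emit:
send_rows(deltas=[{"linear":[0,-0.06,0.07],"turn":0},{"linear":[0,-0.108,0.15],"turn":0},{"linear":[0,-0.14,0.23],"turn":0},{"linear":[0,-0.158,0.295],"turn":0},{"linear":[0,-0.168,0.35],"turn":0}])

```text
time_s: 20.32
tcp_pos: [0.3847, -0.2879, 0.0838]
tcp_rot: [-0.0, 0.785, 0.619, -0.0]
force: [-0.9, -0.6, 0.1]
grip_width: 0.0853
gripper_force: 0.2
```

Emit:
send_rows(deltas=[{"linear":[0,0,0.015],"turn":0},{"linear":[0,0,0.03],"turn":0},{"linear":[0,0,0.045],"turn":0},{"linear":[0,0,0.055],"turn":0},{"linear":[0,0,0.06],"turn":0}])

```text
time_s: 20.73
tcp_pos: [0.3864, -0.289, 0.0737]
tcp_rot: [0.001, 0.785, 0.619, 0.0]
force: [0.4, -0.4, -0.7]
grip_width: 0.0856
gripper_force: 0.1
```

```bash
python3 bx.py -92,0,70
```

```text
t 20.73 local mm [-90.8  -0.5  73.7] F [np.float64(0.43), np.float64(-0.26), np.float64(-0.66)] T [np.float64(-0.01), np.float64(0.07), np.float64(0.02)] w 0.0856 hd 76.53 tz [ 0.001 -0.001 -1.   ]
-92,0,70 -> [0.0024, -0.0063, 0.0185]
```

Emit:
send_rows(deltas=[{"linear":[0,0,0.005],"turn":0},{"linear":[0,0,0.01],"turn":0},{"linear":[0,0,0.015],"turn":0},{"linear":[0,0,0.02],"turn":0},{"linear":[0,0,0.025],"turn":0}])

```text
time_s: 21.15
tcp_pos: [0.3866, -0.2892, 0.0716]
tcp_rot: [-0.0, 0.785, 0.62, -0.0]
force: [-11.7, 9.3, 26.3]
grip_width: 0.085
gripper_force: 13.3
```

```bash
python3 bx.py -92,0,70
```

```text
t 21.15 local mm [-90.5  -0.7  71.6] F [np.float64(-13.51), np.float64(6.37), np.float64(26.27)] T [np.float64(1.01), np.float64(1.11), np.float64(0.3)] w 0.085 hd 76.57 tz [-0.  0. -1.]
-92,0,70 -> [0.0033, -0.0073, 0.0082]
```

Emit:
send_rows(deltas=[{"linear":[0,0,-0.05],"turn":0},{"linear":[0,0,-0.15],"turn":0},{"linear":[0,0,-0.3],"turn":0},{"linear":[0,0,-0.5],"turn":0},{"linear":[0,0,-0.7],"turn":0}])

```text
time_s: 21.57
tcp_pos: [0.3854, -0.2879, 0.209]
tcp_rot: [-0.001, 0.785, 0.619, -0.0]
force: [0.2, -1.6, -0.7]
grip_width: 0.0854
gripper_force: 0.0
```

Emit:
send_rows(deltas=[{"linear":[0,0,0],"turn":0},{"linear":[0,0,0],"turn":0},{"linear":[0,0,0],"turn":0},{"linear":[0,0,0],"turn":0},{"linear":[0,0,0],"turn":0}])

```text
time_s: 21.98
tcp_pos: [0.3852, -0.2878, 0.2062]
tcp_rot: [-0.002, 0.785, 0.619, -0.0]
force: [-1.2, -0.0, 0.2]
grip_width: 0.0852
gripper_force: 0.0
```

```bash
python3 - <<'E'
from h import *
q=env.get_image('scene'); t=env.get_image('top')
for n,p in(('s',q),('t',t)):
  for l in('lid','stone_box','stone_fine','lid_edge'): print(n,l,[(np.round(d['box']).tolist(),round(d['confidence'],2)) for d in env.recognise(l,p)[:2]])
c,sn=np.cos(np.radians(-13.45)),np.sin(np.radians(-13.45)); W=lambda X:[.4748+c*X[0]-sn*X[1],-.3096+sn*X[0]+c*X[1],X[2]]
for th in(0,.02,.05,.1):
  for n,p in(('s',q),('t',t)):
    P=np.array([proj(p,W([(89-r*np.cos(th)+8*np.sin(th))/1000,y/1000,(55+r*np.sin(th)+8*np.cos(th))/1000])) for r in(2,174) for y in(39,-39)]); print(th,n,P.round(1).tolist())
save(q,'pics/s9.png'); save(t,'pics/t9.png')
# lid colour along the box axis edge at near end in scene
for y in(-20,0,20):
  print([(dz,q['color'][tuple(np.round(proj(q,W([-.0855,y/1000,dz/1000])))[::-1].astype(int))].tolist()) for dz in(30,45,52,55,58,61,64,68,72,76)])
E
```

```text
s lid [([329.0, 270.0, 100.0, 56.0], 0.92)]
s stone_box [([328.0, 271.0, 101.0, 75.0], 0.75)]
s stone_fine [([377.0, 307.0, 24.0, 12.0], 0.46)]
s lid_edge [([454.0, 309.0, 84.0, 67.0], 0.62), ([330.0, 271.0, 96.0, 52.0], 0.58)]
t lid [([353.0, 202.0, 44.0, 67.0], 0.82)]
t stone_box [([351.0, 198.0, 45.0, 70.0], 0.94)]
t stone_fine []
t lid_edge [([352.0, 202.0, 46.0, 67.0], 0.97)]
0 s [[401.3, 268.5], [428.3, 288.8], [328.6, 296.6], [353.3, 320.7]]
0 t [[367.9, 202.1], [397.7, 209.8], [351.4, 268.2], [381.5, 275.9]]
0.02 s [[401.4, 268.4], [428.4, 288.8], [328.8, 295.1], [353.5, 319.1]]
0.02 t [[367.9, 202.1], [397.7, 209.7], [351.5, 268.1], [381.7, 275.8]]
0.05 s [[401.5, 268.4], [428.5, 288.7], [329.0, 292.8], [353.8, 316.7]]
0.05 t [[367.9, 202.0], [397.8, 209.7], [351.8, 268.0], [382.1, 275.7]]
0.1 s [[401.6, 268.3], [428.6, 288.6], [329.6, 288.8], [354.6, 312.6]]
0.1 t [[368.0, 201.8], [397.8, 209.5], [352.3, 267.6], [382.8, 275.4]]
[(30, [47, 26, 16]), (45, [47, 26, 15]), (52, [48, 27, 14]), (55, [72, 40, 24]), (58, [51, 28, 16]), (61, [46, 26, 15]), (64, [82, 46, 27]), (68, [89, 51, 29]), (72, [88, 50, 28]), (76, [86, 47, 27])]
[(30, [46, 25, 13]), (45, [68, 37, 22]), (52, [89, 50, 29]), (55, [93, 52, 30]), (58, [99, 57, 33]), (61, [91, 51, 27]), (64, [80, 46, 25]), (68, [87, 49, 28]), (72, [86, 48, 27]), (76, [86, 48, 26])]
[(30, [47, 27, 15]), (45, [77, 42, 24]), (52, [74, 42, 24]), (55, [63, 36, 20]), (58, [45, 25, 13]), (61, [46, 26, 15]), (64, [66, 38, 22]), (68, [82, 47, 27]), (72, [92, 52, 29]), (76, [96, 53, 32])]
```

```bash
python3 -c "
from station import env
print(env.job_done())"
```

```text
the job is handed in; nothing more can be done
None
```

The three stones lie flat in the box with their end under the lip, the lid is shut by every check I had, the other things were not touched, and the job was handed in at about 22 s.

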